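Draw the mounting plate forward in the assembly tray

ROBOT

A 7-joint arm with a two-finger parallel gripper is mounted at the origin on the work surface. World frame = base frame: x ahead of the robot, y to its left, z up, the work surface at z = 0. Lengths are in m, angles in rad, forces in N, time in s.
With the tool pointing down it reaches from about 0.35 to 0.9 m from the base axis. Payload 8.1 kg.
Tool frame: the origin (TCP) lies midway between the tips of the shut fingers; the grasp point (between the pads) lies 19 mm behind it; x points along the fingers, z is the direction in which the jaws open and shut, and the axes are right-handed (so a half turn about x gives the same grasp; the last joint's range is limited). The gripper opens to 92 mm and grips with 3 to 60 N. Pads are 19 mm wide; open, the fingers measure 130 mm over their backs; the gripper's body (75 mm by 190 mm) begins 47 mm behind the grasp point.
Start: joints at [1.167, 0.434, 0.025, 1.573, -0.012, 1.134, -0.075], TCP at [0.185, -0.597, 0.227] pointing down, gripper open.
Joint ranges: [-2.62, 2.62], [-0.44, 2.09], [-1.27, 1.32], [0.08, 2.57], [-1.32, 4.46], [0.12, 2], [-2.74, 2.74]. Speed limits (rad/s): [2.22, 2.22, 3.01, 3.01, 3.14, 3.14, 3.14].

INTERFACE

Orientations are given as a rotation vector (axis times angle).
In Python, from cell import arm, optics, finder gives the robot as it stands.
- The arm moves only by the tool send_rows, never from a script. Its argument "rows" is a list that holds one entry, the list of rows, each a list of 7 numbers: the shift along the tool's x, y, z in mm, then the turn, a rotation vector about the tool's x, y, z in degrees, then the opening in per cent of the stroke, from 0 (shut) to 100 (fully open). A call has exactly 8 rows; each row is the pose to reach, as a shift and turn from the pose commanded when the call began, along the tool's axes at that moment; what a row does not reach only later rows make up. A row lasts 1/10 s, in which the tool goes at most 50 mm and 8.59 degrees, less where a joint would pass 70% of its speed; a pose out of reach is approached as far as the arm can. A call with a gripper value outside its range is refused whole. The fingers move at their own pace and stop on an object; "grip_force" is the grip in N (left out, the last holds). Time passes only in rows, so rows that repeat a pose let the fingers close, or fill a call up. It gives the time, the measured TCP pose, the force and the opening at its end, in the units of the state.
- arm.observe(): the state, without advancing time (a new reading comes with each control period).
- optics.get_image(name): name is "scene" or "top"; returns (picture, depth): 384x512x3 uint8, red, green, blue; 384x512 float32, m along the optical axis (not along the pixel's ray), 0 where there is no reading.
- optics.get_calibration(name): a dict with "camera_matrix" (3x3 intrinsics, pixels), "position" and "orientation" of the camera in the world. Camera axes: x right, y up, looking along -z (the intrinsics and any distortion apply to the point x, -y, -z); pixel columns grow to the right and rows downward; lengths in m; the calibration is good to about 2 mm. A picture is of the moment at which its call begins. get_calibration takes no time and is no camera call.
- arm.sign_off(): hands the job in, once; it reports no verdict.
Trained networks look in the newest picture that a camera, given by its name, has taken for a name from the list of things; names that differ only in an ending like _2 or _b are one class to them, and where a whole thing is asked for, a point or a joint stands for the part that bears it (a point fixed in the world has none). Each returns a list of dicts, best first, with "confidence" (0 to 1); they miss things now and then, are a little off and sometimes report something else, mostly with a low value. They report only what shows in the picture. A call takes as long as a camera call. They do not tell look-alikes from the thing itself.
- finder.search_frame(camera, thing): "bbox" ([left, top, width, height] in pixels, round what is visible of it).
- finder.regions_of(camera, thing): "region" (384x512 bool, what is visible of it) and "bbox" ([left, top, width, height] in pixels, round what is visible of it).
- finder.place_of(camera, thing): "xy" ([column, row] in pixels: a listed point, or the origin of a listed thing).
The state is a dict: "clock": time; "joints": joint angles; "dq": joint speeds; "joint_efforts": joint torques, N m; "position": TCP position; "ee_rot": TCP orientation; "force": force on the tool from outside, world axes, zero at the start; "ft_torque": the same for the moment, N m; "width": opening from 0.0 (shut) to 1.0 (fully open).
Only numpy, scipy, OpenCV 4.12 (cv2) and the standard library are available. Lean on these libraries where they do the work, as an engineer would, in place of code of your own. Each camera call takes 0.05 s, during which the arm holds its last target.

TASK

In the two-lane tray on the lab bench, draw the rectangular metal plate along its lane towards the robot until it rests against the stop wall at the near end, ready to be bolted to a servo unit. The plate is too wide to grip, so the way to move it is to press down on top of it and pull; keep it in its lane rather than lifting it out. Leave the round disc in the other lane where it is.

Things in the scene. Friction and masses are not known exactly. Their poses are not given: they have to be found in the camera images.
- plate_center (a point): the item to draw: loose aluminium plate, square corners, 110 mm (its x, along the lane) x 100 (y) x 6 thick, 0.18 kg, a small dark hole near each corner, solid middle; too wide to grip. It lies flat in one lane of the tray, slides easily and starts 80 to 138 mm short of the near stop. Point: its centre, 3 mm under its top face. z up
- disc_center (a point): bystander: loose round aluminium disc, 100 mm across and 6 mm thick, with a ring of dark holes, lying flat in the other lane; to be left alone. The point is its centre, half-way up (3 mm under its top face)
- tray: fixed black tray 266 (x) x 240 mm (y); walls 8 mm thick, tops 16 mm above the bench; floor 4 mm thick. Two lanes along x, 250 x 108 mm inside, centred at y = +58 and -58 mm; which one holds the plate varies. Origin: centre of its underside, on the bench; x points away from the robot, z up. Near stop: end wall at -x, inner face at x = -125 mm (plate against it: plate centre at x = -70 mm)
Mind the look-alikes: they are no part of the job. Leave any purple look-alike of the part that bears plate_center alone.

How it is judged:
By the outcome, as a careful person would: the job done as asked, in the order asked, and still so for the second after the job is handed in, with the robot touching nothing.
It also fails if it takes over 32 s, if anything falls off the work surface, if the arm or the gripper's body presses on something with over 40 N, if the wrist force passes 120 N, or if a joint passes its speed limit or range.

## Working session

There is one attempt and no reset: what is moved stays moved. The work goes in short steps, Python scripts to look and compute and a tool call to move; the robot and the scene stay as the last step left them, time stands still between calls to the robot, and variables do not carry over. Pictures are saved under pics/ and viewed, and the job is handed in when it is done.

Besides the shell and the picture viewer there is one more tool, called after ">>>" as name(argument=value, ...) on one line, values as JSON. send_rows: Moves the arm, as the interface text tells. Its arguments: {"type":"object","properties":{"rows":{"type":"array"},"grip_force":{"type":"number"}},"required":["rows"]}

```bash
mkdir -p pics; ls; python3 - <<'E'
from cell import arm,optics,finder
import cv2,numpy as np
s=arm.observe();print({k:np.round(v,3) for k,v in s.items()})
for c in("scene","top"):
    p,d=optics.get_image(c);np.save(f"pics/{c}_d0.npy",d)
    cv2.imwrite(f"pics/{c}0.png",p[:,:,::-1])
    k=optics.get_calibration(c);print(c,k)
for t in("plate_center","disc_center","tray"):
    print(t,[(np.round(r["xy"],1),round(r["confidence"],2)) for r in finder.place_of("top",t)])
E
```

```text
pics
{'clock': np.float64(0.0), 'joints': array([ 1.167,  0.435,  0.025,  1.574, -0.012,  1.134, -0.075]), 'dq': array([-0.   , -0.001, -0.   ,  0.001, -0.001,  0.   , -0.001]), 'joint_efforts': array([ 0.0000e+00, -6.6785e+01,  9.8500e-01, -3.1446e+01, -6.1000e-02,
        4.3000e-02,  0.0000e+00]), 'position': array([ 0.185, -0.596,  0.226]), 'ee_rot': array([ 0.986,  1.338, -0.984]), 'force': array([-0.302, -0.602,  0.439]), 'ft_torque': array([ 0.026, -0.027,  0.012]), 'width': np.float64(0.999)}
scene {'camera_matrix': array([[434.10830618,   0.        , 262.80436204],
       [  0.        , 434.10830618, 195.70467141],
       [  0.        ,   0.        ,   1.        ]]), 'position': array([1.16392354, 0.36876172, 0.59377573]), 'orientation': array([0.40812767, 0.95205965, 2.12032179])}
top {'camera_matrix': array([[463.47480461,   0.        , 254.19013082],
       [  0.        , 463.47480461, 190.98818263],
       [  0.        ,   0.        ,   1.        ]]), 'position': array([ 0.62363289, -0.01548625,  1.02301556]), 'orientation': array([ 0.06402794, -0.07924571, -1.56190734])}
plate_center [(array([358. , 237.9]), 0.73), (array([273.6, 234.9]), 0.67), (array([257.3, 141.6]), 0.57)]
disc_center [(array([222.4, 243.9]), 0.67)]
tray [(array([251.3, 256.8]), 0.66)]
```

View pics/top0.png

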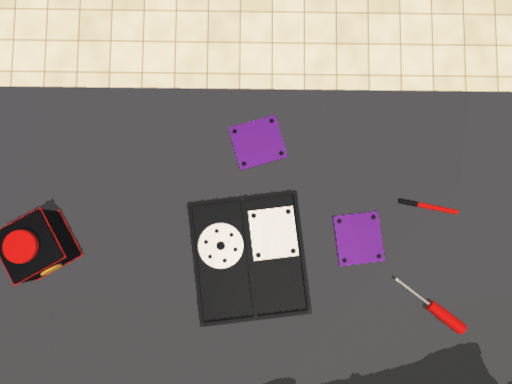

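View pics/scene0.png

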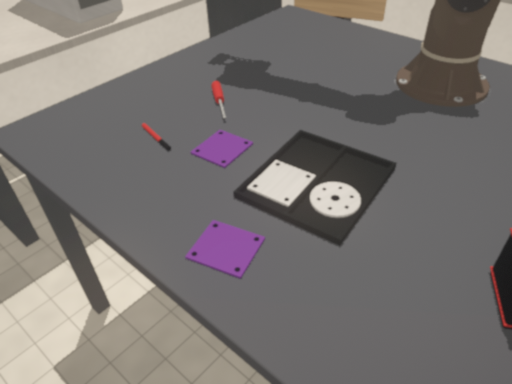

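Candidates for the plate: the silver plate in the right lane (273,235), a purple look-alike (358,238), and another purple look-alike (257,142). I choose the silver one in the tray. The disc is at (221,246). Next I take a crop and measure.

```bash
cat > h.py <<'E'
import numpy as np,cv2
from scipy.spatial.transform import Rotation as R
from cell import arm,optics,finder
def ray(c,uv):
    k=optics.get_calibration(c);K=np.array(k["camera_matrix"]);Rm=R.from_rotvec(k["orientation"]).as_matrix()
    uv=np.atleast_2d(uv).astype(float)
    d=np.c_[(uv[:,0]-K[0,2])/K[0,0],-(uv[:,1]-K[1,2])/K[1,1],-np.ones(len(uv))]
    return np.array(k["position"]),d@Rm.T
def on_z(c,uv,z):
    o,d=ray(c,uv);t=(z-o[2])/d[:,2];return o+d*t[:,None]
def proj(c,P):
    k=optics.get_calibration(c);K=np.array(k["camera_matrix"]);Rm=R.from_rotvec(k["orientation"]).as_matrix()
    q=(np.atleast_2d(P)-k["position"])@Rm;q=q*[1,-1,-1];q=q@K.T;return q[:,:2]/q[:,2:]
def plate(p,box):
    x0,y0,x1,y1=box;m=np.zeros(p.shape[:2],np.uint8)
    m[y0:y1,x0:x1]=(p[y0:y1,x0:x1].min(2)>110)
    cs,_=cv2.findContours(m,cv2.RETR_EXTERNAL,cv2.CHAIN_APPROX_NONE)
    c=max(cs,key=cv2.contourArea);return c[:,0,:],cv2.contourArea(c)
E
python3 - <<'E'
from h import *
p=cv2.imread("pics/top0.png");d=np.load("pics/top_d0.npy")
cr=p[180:335,180:320];cr=np.clip((cr.astype(float)*1.0/255)**.5*255,0,255).astype(np.uint8)
cv2.imwrite("pics/crop0.png",cv2.resize(cr,None,fx=3.8,fy=3.8,interpolation=cv2.INTER_CUBIC))
c,a=plate(p,(242,200,306,300))
w=on_z("top",c,.010)[:,:2]
r=cv2.minAreaRect((w*1000).astype(np.float32));print(a,r)
c2,a=plate(p,(190,215,246,280));print("disc",cv2.minEnclosingCircle((on_z("top",c2,.010)[:,:2]*1000).astype(np.float32)))
# tray walls: heights from depth
o,dd=ray("top",np.stack(np.meshgrid(np.arange(512),np.arange(384)),-1).reshape(-1,2))
P=(o+dd*d.reshape(-1,1)).reshape(384,512,3);np.save("pics/P0.npy",P)
z=P[...,2]*1000
for v in(240,290,300): print(v,np.round(z[v,185:315:3]).astype(int))
print("col275",np.round(z[185:330:3,275]).astype(int))
h=((z>12.5)&(z<22)).astype(np.uint8);M=np.zeros_like(h);M[180:335,180:320]=1;h*=M
cv2.imwrite("pics/h.png",h*255)
pts=P[h>0][:,:2]*1000;print(len(pts),cv2.minAreaRect(pts.astype(np.float32)), "z plate",np.median(z[225:250,265:285]))
E
```

```text
2306.5 ((625.371337890625, -66.18721008300781), (111.61359405517578, 101.71477508544922), 7.28879976272583)
disc ((597.6106567382812, 47.93638229370117), 50.79243087768555)
240 [-3 -4 14 15  7 11 10 12  9  8 10 10 10  5 11 11  9 11  9  9  3 15  6  9
 10  8 10  8 12 11 10 11 10 10 11 10  9 12 12 19 -2 -1  2  3]
290 [ 2  2  1  0 14 19  4  4  5  3  5  8  5  3  6  4  3  5  3  5  8  6 16 16
  3  8  5  3  2  5  4  5  5  3  2  3  5  6  9  5 10 18  0  0]
300 [ 3 -1  0 -1 -2 15  6  3  4  4 -2  1  7  5  3  1  5  3  5  5  4  6  4 17
  0  6  3  8  3  7  4  5  3  2  5  3  3  6  2  4  3 17  0 -2]
col275 [-2  1  3 15  1  3  4  1 13  8 12  9  6 10 10 10  8 12 13 11  9  8  9 12
  9  2  4  1  4  1  6  7  3  3  5  4  7  4  2  4  6  5  3 18 14  0 -2  0
  1]
2458 ((573.27978515625, -14.555145263671875), (266.4206848144531, 240.40309143066406), 7.059926986694336) z plate 10.010281592909397
```

View pics/crop0.png

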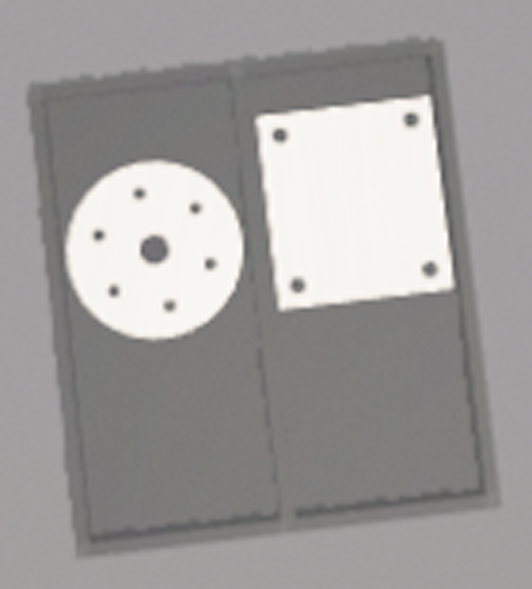

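The crop confirms a silver square-cornered plate with four holes in the right lane (px 273,233), and the disc alone in the left lane. The tray and plate geometry agree: the plate sits at x'=+45 mm, so it has about 115 mm to travel. Next I compute the tool axes.

```bash
cat >> h.py <<'E'
YAW=np.radians(7.06);TC=np.array([.5733,-.0146]);TX=np.array([np.cos(YAW),np.sin(YAW),0]);TY=np.array([-np.sin(YAW),np.cos(YAW),0])
def rep(target=None):
    s=arm.observe();Rm=R.from_rotvec(s["ee_rot"]).as_matrix();p=s["position"]
    print("t",round(s["clock"],2),"p",np.round(p*1000,1),"F",np.round(s["force"],1),"w",round(s["width"],2),"q",np.round(s["joints"],2))
    q=p[:2]-TC;print("tray xy",np.round([q@TX[:2]*1000,q@TY[:2]*1000],1))
    if target is not None: print("shift tool mm",np.round(Rm.T@(np.array(target)-p)*1000,1))
    return s,Rm,p
E
python3 - <<'E'
from h import *
s,Rm,p=rep([.6254,-.0662,.10]);print(np.round(Rm,3))
for z in (TX,-TX,TY,-TY):
    x=np.array([0,0,-1.]);Rt=np.c_[x,np.cross(z,x),z]
    print(np.round(z,2),np.degrees(R.from_matrix(Rm.T@Rt).as_rotvec()).round(1))
E
```

```text
t 0.25 p [ 185.1 -596.7  226.4] F [0.1 0.  0.3] w 1.0 q [ 1.17  0.43  0.03  1.57 -0.01  1.13 -0.08]
tray xy [-456.8 -530. ]
shift tool mm [ 126.6  577.7 -376.2]
[[-0.     0.955  0.296]
 [ 0.001  0.296 -0.955]
 [-1.    -0.    -0.001]]
[0.99 0.12 0.  ] [-79.8  -0.   -0. ]
[-0.99 -0.12 -0.  ] [100.2  -0.    0. ]
[-0.12  0.99  0.  ] [-1.698e+02 -0.000e+00 -1.000e-01]
[ 0.12 -0.99 -0.  ] [10.2 -0.   0. ]
```

>>> send_rows(rows=[[[0,15,-10,1.5,0,0,0],[0,45,-29,3,0,0,0],[0,80,-52,4.5,0,0,0],[0,118,-77,6,0,0,0],[0,156,-102,7.5,0,0,0],[0,194,-126,9,0,0,0],[0,232,-151,10.2,0,0,0],[0,260,-169,10.2,0,0,0]]], grip_force=20)

```text
clock: 1.05
position: [0.3853, -0.3557, 0.2269]
ee_rot: [1.118, 1.265, -1.116]
force: [0.6, -0.6, -0.0]
width: 0.352
```

```bash
python3 - <<'E'
from h import *
s,Rm,p=rep([.6254,-.0662,.10]);print(np.round(Rm,3))
E
```

```text
t 1.05 p [ 385.3 -355.7  226.9] F [ 0.6 -0.6 -0. ] w 0.35 q [ 0.7   0.28 -0.06  1.81  0.02  1.05 -0.82]
tray xy [-228.5 -315.4]
shift tool mm [ 127.2  274.1 -257.5]
[[ 0.001  0.992  0.124]
 [ 0.001  0.124 -0.992]
 [-1.     0.001 -0.   ]]
```

>>> send_rows(rows=[[[0,25,-24,0,0,0,0],[0,58,-55,0,0,0,0],[0,91,-86,0,0,0,0],[0,124,-117,0,0,0,0],[10,158,-149,0,0,0,0],[25,191,-180,0,0,0,0],[50,222,-209,0,0,0,0],[70,245,-230,0,0,0,0]]])

```text
clock: 1.85
position: [0.5998, -0.0971, 0.1556]
ee_rot: [1.118, 1.266, -1.116]
force: [0.7, -0.1, 0.5]
width: 0.005
```

```bash
python3 - <<'E'
from h import *
s,Rm,p=rep([.6254,-.0662,.03])
E
```

```text
t 1.85 p [599.8 -97.1 155.6] F [ 0.7 -0.1  0.5] w 0.01 q [ 0.2   0.48 -0.17  1.69  0.1   0.98 -1.46]
tray xy [ 16.1 -85.2]
shift tool mm [125.7  29.2 -27.4]
```

>>> send_rows(rows=[[[8,12,-10,0,0,0,0],[25,24,-21,0,0,0,0],[50,29,-27,0,0,0,0],[80,29,-27.5,0,0,0,0],[105,29,-27.5,0,0,0,0],[120,29,-27.5,0,0,0,0],[126,29,-27.5,0,0,0,0],[126,29,-27.5,0,0,0,0]]])

```text
clock: 2.65
position: [0.6237, -0.07, 0.0307]
ee_rot: [1.118, 1.265, -1.119]
force: [0.1, -0.3, -0.8]
width: 0.005
```

```bash
python3 - <<'E'
from h import *
rep([.6254,-.0662,.01])
E
```

```text
t 2.65 p [623.7 -70.   30.7] F [ 0.1 -0.3 -0.8] w 0.01 q [ 0.13  0.66 -0.16  1.74  0.14  0.76 -1.54]
tray xy [ 43.2 -61.2]
shift tool mm [20.7  2.1 -3.6]
```

>>> send_rows(rows=[[[4,1,-2,0,0,0,0],[9,2,-3.5,0,0,0,0],[14,2,-3.5,0,0,0,0],[17,2,-3.5,0,0,0,0],[19,2,-3.5,0,0,0,0],[20,2,-3.5,0,0,0,0],[21,2,-3.5,0,0,0,0],[21,2,-3.5,0,0,0,0]]])

```text
clock: 3.45
position: [0.6259, -0.0658, 0.0104]
ee_rot: [1.119, 1.264, -1.118]
force: [-1.2, 0.2, 4.8]
width: 0.006
```

```bash
python3 - <<'E'
from h import *
rep([.6254,-.0662,.01])
E
```

```text
t 3.45 p [625.9 -65.8  10.4] F [-1.2  0.2  4.8] w 0.01 q [ 0.12  0.68 -0.15  1.75  0.14  0.72 -1.55]
tray xy [ 45.9 -57.2]
shift tool mm [ 0.4 -0.5  0.4]
```

Contact at z=10.4 mm with about 5 N. Next I press a little more.

>>> send_rows(rows=[[[0.5,0,0,0,0,0,0],[1,0,0,0,0,0,0],[1.5,0,0,0,0,0,0],[1.5,0,0,0,0,0,0],[1.5,-1,0,0,0,0,0],[1.5,-3,0,0,0,0,0],[1.5,-6,0,0,0,0,0],[1.5,-10,0,0,0,0,0]]])

```text
clock: 4.25
position: [0.6185, -0.0668, 0.0103]
ee_rot: [1.121, 1.26, -1.114]
force: [2.8, 0.9, 10.7]
width: 0.002
```

```bash
python3 - <<'E'
from h import *
rep()
p,d=optics.get_image("top");cv2.imwrite("pics/top1.png",p[150:350,150:350,::-1].repeat(3,0).repeat(3,1))
p,d=optics.get_image("scene");cv2.imwrite("pics/scene1.png",p[100:260,200:430,::-1].repeat(3,0).repeat(3,1))
E
```

```text
t 4.25 p [618.5 -66.8  10.3] F [ 2.8  0.9 10.7] w 0.0 q [ 0.12  0.67 -0.15  1.77  0.15  0.7  -1.55]
tray xy [ 38.5 -57.3]
```

View pics/scene1.png

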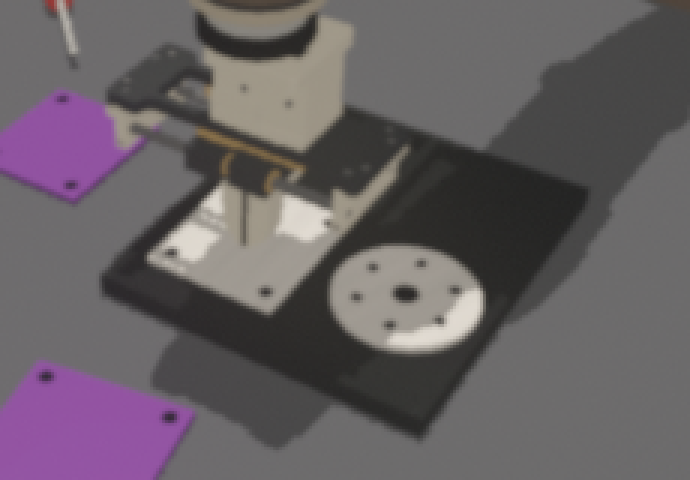

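The scene shows the shut fingers standing on the plate's middle (crop about 248,240) and the plate within its lane. I pull on.

>>> send_rows(rows=[[[0.5,-6,0,0,0,0,0],[0.5,-12,0,0,0,0,0],[0.5,-18,0,0,0,0,0],[0.5,-24,0,0,0,0,0],[0.5,-30,0,0,0,0,0],[0.5,-36,0,0,0,0,0],[0.5,-41,0,0,0,0,0],[0.5,-43,0,0,0,0,0]]])

```text
clock: 5.15
position: [0.5763, -0.0722, 0.0103]
ee_rot: [1.122, 1.259, -1.113]
force: [2.2, -0.2, 14.6]
width: 0.002
```

```bash
cat >> h.py <<'E'
def overlay(name,xs):
    p,d=optics.get_image("scene");b=p[:,:,::-1].copy()
    b=cv2.resize(b[100:260,200:430],None,fx=3,fy=3,interpolation=cv2.INTER_CUBIC)
    for xp,col in xs:
        cs=np.array([[sx*55+xp,sy*50-58] for sx,sy in((1,1),(1,-1),(-1,-1),(-1,1))])/1000
        W=np.c_[TC+cs[:,:1]*TX[:2]+cs[:,1:]*TY[:2],np.full(4,.01)]
        uv=(proj("scene",W)-[200,100])*3
        cv2.polylines(b,[uv.astype(np.int32)],True,col,1)
    cv2.imwrite(name,b)
E
python3 - <<'E'
from h import *
s,Rm,p=rep()
x=(p[:2]-TC)@TX[:2]*1000
overlay("pics/scene2.png",[(x,(0,255,0)),(-70,(0,0,255))])
E
```

```text
t 5.15 p [576.3 -72.2  10.3] F [ 2.2 -0.2 14.6] w 0.0 q [ 0.14  0.63 -0.15  1.88  0.15  0.64 -1.55]
tray xy [ -4.1 -57.5]
```

View pics/scene2.png

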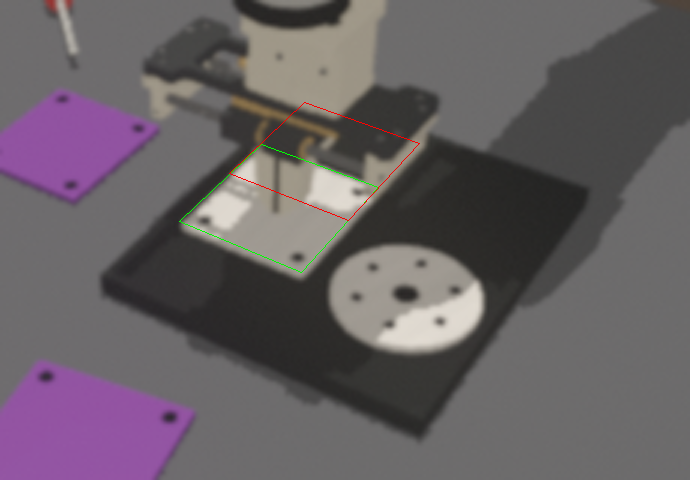

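The green outline (where the plate would be if it had followed the finger) lies on the plate, so there is no slip. 66 mm remain.

>>> send_rows(rows=[[[0,-5,0,0,0,0,0],[0,-12,0,0,0,0,0],[0,-20,0,0,0,0,0],[0,-28,0,0,0,0,0],[0,-36,0,0,0,0,0],[0,-44,0,0,0,0,0],[0,-51,0,0,0,0,0],[0,-55,0,0,0,0,0]]])

```text
clock: 6.0
position: [0.5221, -0.079, 0.0103]
ee_rot: [1.122, 1.258, -1.113]
force: [3.2, 0.8, 16.5]
width: 0.006
```

>>> send_rows(rows=[[[0,-2,0,0,0,0,0],[0,-4,0,0,0,0,0],[0,-6,0,0,0,0,0],[0,-8,0,0,0,0,0],[0,-10,0,0,0,0,0],[0,-11,0,0,0,0,0],[0,-12,0,0,0,0,0],[0,-12,0,0,0,0,0]]])

```text
clock: 6.8
position: [0.5107, -0.0804, 0.0102]
ee_rot: [1.122, 1.258, -1.113]
force: [2.0, -0.0, 18.5]
width: 0.001
```

```bash
python3 - <<'E'
from h import *
s,Rm,p=rep()
x=(p[:2]-TC)@TX[:2]*1000
overlay("pics/scene3.png",[(x,(0,255,0)),(-70,(0,0,255))])
E
```

```text
t 6.8 p [510.7 -80.4  10.2] F [ 2.  -0.  18.5] w 0.0 q [ 0.17  0.56 -0.16  2.04  0.16  0.55 -1.55]
tray xy [-70.2 -57.6]
```

View pics/scene3.png

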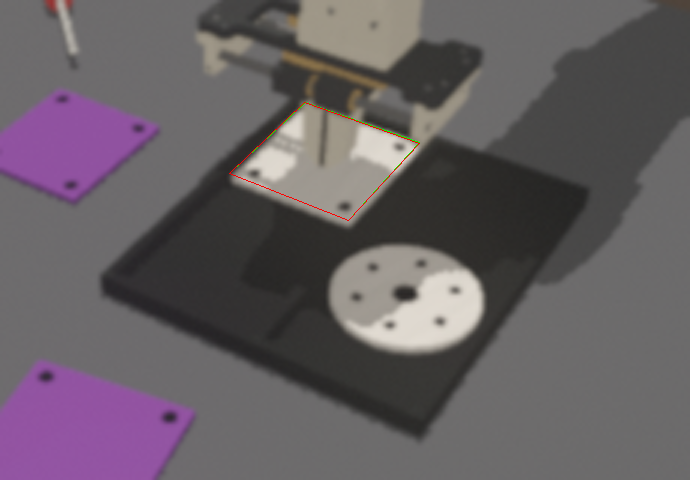

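Nominally it's there, but the horizontal force hasn't risen, so there's no wall contact yet. I creep on in small steps until it does.

>>> send_rows(rows=[[[0,-0.5,0,0,0,0,0],[0,-1,0,0,0,0,0],[0,-1.5,0,0,0,0,0],[0,-2,0,0,0,0,0],[0,-2.5,0,0,0,0,0],[0,-3,0,0,0,0,0],[0,-3,0,0,0,0,0],[0,-3,0,0,0,0,0]]])

```text
clock: 7.65
position: [0.5087, -0.0805, 0.0103]
ee_rot: [1.122, 1.257, -1.111]
force: [5.6, 1.3, 15.5]
width: 0.003
```

```bash
python3 - <<'E'
from h import *
rep()
E
```

```text
t 7.65 p [508.7 -80.5  10.3] F [ 5.6  1.3 15.5] w 0.0 q [ 0.17  0.55 -0.16  2.05  0.16  0.54 -1.55]
tray xy [-72.2 -57.5]
```

Force is rising (2 → 5.6 N) and the tip moved less than commanded. A further 3 mm should confirm contact.

>>> send_rows(rows=[[[0,-0.5,0,0,0,0,0],[0,-1,0,0,0,0,0],[0,-1.5,0,0,0,0,0],[0,-2,0,0,0,0,0],[0,-2.5,0,0,0,0,0],[0,-3,0,0,0,0,0],[0,-3,0,0,0,0,0],[0,-3,0,0,0,0,0]]])

```text
clock: 8.45
position: [0.5058, -0.0808, 0.0103]
ee_rot: [1.122, 1.257, -1.111]
force: [6.4, 0.3, 15.5]
width: 0.004
```

```bash
python3 - <<'E'
from h import *
rep()
E
```

```text
t 8.45 p [505.8 -80.8  10.3] F [ 6.4  0.3 15.5] w 0.0 q [ 0.17  0.55 -0.16  2.06  0.16  0.54 -1.55]
tray xy [-75.1 -57.4]
```

The force has levelled off at μ≈0.4 while the tip keeps moving, so the finger is slipping over a plate held by the wall. I lift straight up and then clear the camera view.

>>> send_rows(rows=[[[-1,0,0,0,0,0,0],[-3,0,0,0,0,0,0],[-8,0,0,0,0,0,0],[-20,0,0,0,0,0,0],[-45,0,0,0,0,0,0],[-80,0,0,0,0,0,0],[-115,0,0,0,0,0,0],[-140,0,0,0,0,0,0]]])

```text
clock: 9.25
position: [0.5006, -0.0811, 0.1507]
ee_rot: [1.119, 1.263, -1.117]
force: [0.1, 0.1, 0.4]
width: 0.006
```

>>> send_rows(rows=[[[-10,-5,15,0,0,0,0],[-20,-15,45,0,0,0,0],[-30,-25,80,0,0,0,0],[-40,-35,120,0,0,0,0],[-40,-45,160,0,0,0,0],[-40,-55,200,0,0,0,0],[-40,-60,230,0,0,0,0],[-40,-60,245,0,0,0,0]]])

```text
clock: 10.05
position: [0.4692, -0.335, 0.1884]
ee_rot: [1.12, 1.262, -1.122]
force: [-0.1, 0.1, 0.1]
width: 0.006
```

```bash
python3 - <<'E'
from h import *
rep()
overlay("pics/scene4.png",[(-70,(0,0,255))])
p,d=optics.get_image("top");p=p[:,:,::-1];cr=p[180:335,180:320];cr=((cr/255.)**.5*255).astype(np.uint8)
cv2.imwrite("pics/crop4.png",cv2.resize(cr,None,fx=3.8,fy=3.8,interpolation=cv2.INTER_CUBIC))
for b in((242,200,315,325),(190,215,246,280)):
    c,a=plate(p,b);w=(on_z("top",c,.01)[:,:2]*1000).astype(np.float32)
    r=cv2.minAreaRect(w);print(a,r,cv2.minEnclosingCircle(w));q=np.array(r[0])/1000-TC;print(q@TX[:2],q@TY[:2])
E
```

```text
t 10.05 p [ 469.2 -335.   188.4] F [-0.1  0.1  0.1] w 0.01 q [ 0.6   0.4  -0.1   1.74  0.05  1.01 -0.97]
tray xy [-142.6 -305.1]
2354.5 ((510.4949951171875, -80.6456298828125), (111.07371520996094, 101.53050994873047), 7.023044109344482) ((510.509521484375, -81.2824478149414), 73.8553237915039)
-0.07044639688214169 -0.05782559149089037
1663.5 ((598.3408203125, 48.356685638427734), (99.2027587890625, 99.82846069335938), 0.4286229908466339) ((597.6106567382812, 47.93638229370117), 50.79243087768555)
0.03258888285830085 0.059401613299191386
```

View pics/crop4.png

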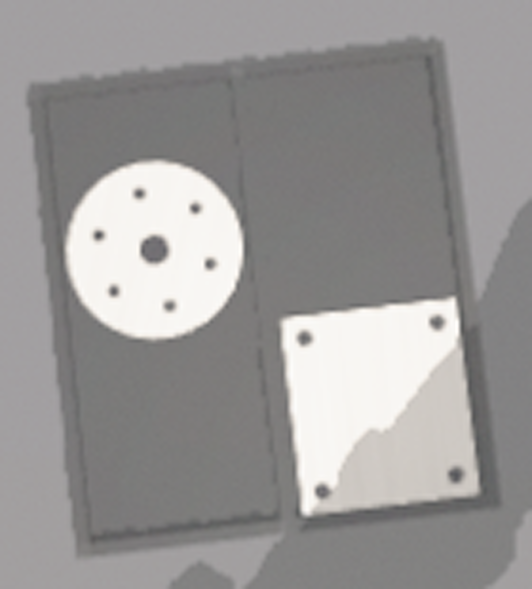

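View pics/scene4.png

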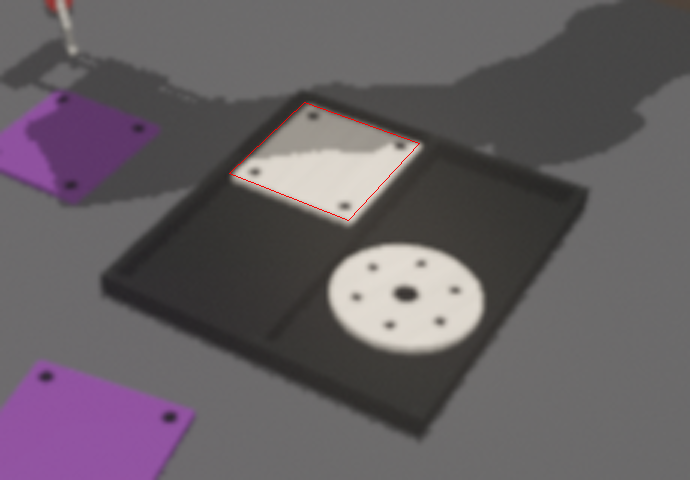

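The plate (crop about 380,405) lies flush against the near wall, in its lane and square to it. Its centre is at tray x = -70.4 mm, against -70 mm nominal. The disc (crop about 154,250) hasn't moved.

```bash
python3 -c "
from cell import arm
print(arm.sign_off())"
```

```text
the job is handed in; nothing more can be done
None
```

The plate now rests against the near stop wall, flat and in its own lane, and the job is handed in at about 10.2 s. I pressed the shut fingers on the middle of the silver plate with about 5–18 N, drew it about 115 mm along its lane, then lifted straight up and moved clear.

**Wall contact:** the pull force rose from about 2 N to 6.4 N and levelled off while the fingertips kept moving, so the fingers were slipping over a plate held by the wall.

**Last images:** the plate centre is at tray (-70.4, -57.8) mm, against a nominal (-70, -58). Its angle is 7.02° and the tray's is 7.06°. The disc measures exactly where it was before, I touched neither purple look-alike, and the measured tool force is about zero. No checks failed or disagreed.

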